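# Point out the pale wheel and log it

### The arm

A 6-joint arm with a two-finger parallel gripper is mounted at the origin on the work surface. World frame = base frame: x ahead of the robot, y to its left, z up, the work surface at z = 0. Lengths are in m, angles in rad, forces in N, time in s.
With the tool pointing down it reaches from about 0.3 to 0.775 m from the base axis. Payload 14.6 kg.
Tool frame: the origin (TCP) lies midway between the tips of the shut fingers; the grasp point (between the pads) lies 19 mm behind it (grasp_offset is the distance from the TCP to the grasp point, in m); z points along the fingers, y is the line along which they close (so a half turn about z gives the same grasp; the last joint's range is limited). The gripper opens to 94 mm and grips with 3 to 60 N. Pads are 16 mm wide; open, the fingers measure 119 mm over their backs; the gripper's body (75 mm by 177 mm) begins 78 mm behind the grasp point.
Start: joints at [-1.264, 0.3, 1.521, -0, 1.321, -0.067], TCP at [0.201, -0.512, 0.205] pointing down, gripper open.
Joint ranges: [-3.03, 3.03], [-0.79, 2.21], [0.23, 2.52], [-1.04, 4.18], [0, 3.07], [-2.55, 2.55]. Speed limits (rad/s): [2.22, 2.22, 2.57, 3.14, 3.14, 3.14].

### API

Orientations are given as [roll, pitch, yaw] about the fixed x, y, z axes, in that order (R = Rz(yaw) Ry(pitch) Rx(roll)).
In Python, from station import * gives the robot as it stands. The module is installed in compiled form; this text tells all that it offers.
- The arm moves only by the tool send_rows, never from a script. Its argument "rows" is a list of rows, each an object of numbers: "dx", "dy", "dz": the shift along the tool's x, y, z in mm; "roll": the turn about the tool's z in degrees; "jaw": the closure, from -1 (fully open) to 1 (shut). In form: [{"dx": .., "dy": .., "dz": .., "roll": .., "jaw": ..}, ...]. A call has 1 to 12 rows; each row shifts and turns the commanded pose from where the row before left it, along the tool's axes as they then stand; what a row does not reach is not made up. A row lasts 1/12 s, in which the tool goes at most 41.7 mm and 7.16 degrees, less where a joint would pass 70% of its speed; a pose out of reach is approached as far as the arm can. A call is refused whole if a number of a shift passes 41.7 or a number of a turn 7.16, either way. A call with a gripper value outside its range is refused whole. The fingers move at their own pace and stop on an object; "force" is the grip in N (left out, the last holds). Time passes only in rows, so rows that do not move let the fingers close. It gives the time, the measured TCP pose, the force, the opening and the grip force at its end, in the units of the state.
- get_obs(): the state, without advancing time (a new reading comes with each control period).
- camera(name): name is "scene" or "top" or "wrist"; returns a dict with "frame" (400x640x3 uint8, red, green, blue), "z_map" (400x640 float32, m along the optical axis (not along the pixel's ray), 0 where there is no reading), "camera_matrix" (3x3 intrinsics, pixels), "rvec" (rotation vector, rad) and "tvec" (3), from world to camera coordinates, as OpenCV has them. Camera axes: x right, y down, z forward; pixel columns grow to the right and rows downward; lengths in m; the calibration is good to about 2 mm. The wrist camera is an equidistant fisheye: a pixel r from the principal point sees the ray r / f radians off the axis. A picture is of the moment at which its call begins.
- hand_in(): hands the job in; it is judged then, once.
The state is a dict: "time_s": time; "qpos": joint angles; "joint_vel": joint speeds; "tau": joint torques, N m; "ee_pos": TCP position; "eef_rot": TCP orientation; "force": force on the tool from outside, world axes, zero at the start; "moment": the same for the moment, N m; "grip_width": finger opening in m; "grip_force": force on a finger pad.
Only numpy, scipy, OpenCV 4.12 (cv2) and the standard library are available. Lean on these libraries where they do the work, as an engineer would, in place of code of your own. Each camera call takes 0.05 s, during which the arm holds its last target. There are 200 camera calls.

### The job

Show the grading camera which cheese to set aside: bring your fingertips down to just above the middle of the top of the pale wheel in the green crate, within about 4 cm of it, hold them there for two seconds without touching it, then press the red button well down to log it, and come away. Touch neither the crate nor any wheel, do not bring the fingertips down low over the other wheels, leave the green button unpressed and the brush where it lies.

Things in the scene. Friction and masses are not known exactly. Their poses are not given: they have to be found in the camera images.
- pale_wheel_top (a point): the wheel to point at: the only cheese wheel in the green crate with a pale, creamy-white rind, a flat drum 110 mm across and 60 mm high, about 0.6 kg, lying loose on the crate's floor, so that its top is 66 mm above the table. This point is the middle of its flat top, z up. The neighbouring wheels and the crate walls stand as little as 9 mm from its side
- pale_wheel: the same pale wheel; origin at the centre of its underside
- crate: open dark green slatted crate fixed to the table, 300 mm (its x) by 400 mm (its y), walls 6 mm thick and 70 mm high, rising to 95 mm for 50 mm either side of each corner; floor 6 mm thick. Origin under its centre on the table. It holds four wheels in two rows of two, any wheel in any place
- red_button_top (a point): centre of the top of the red push button (a red round cap 36 mm across that stands 6 mm proud of a black collar on its own grey box; the box is fixed to the table, 70 x 70 mm and 50 mm high, and this point is 68 mm above the table); z up; press straight down
- red_button (a joint): travel of the red button: 0 m out, 0.006 m fully down; a spring pushes it back out, about 4 N when fully down
- green_button_top (a point): centre of the top of the green push button, a twin of the red one on its own box; the two boxes stand on the table on the robot's right of the crate, one nearer the robot than the other, either way round
- green_button (a joint): travel of the green button, 0 m out, 0.006 m fully down; not to be pressed
- rind_brush: loose rind brush lying on the table to the right of the buttons, about 200 mm long, its wooden handle to -x; leave it alone; origin at the middle of its underside
- dark_wheel_a: cheese wheel with a dark brown herb-coated rind, same shape and size as the pale one (110 mm across, 60 mm high), lying loose in the green crate; origin at the centre of its underside
- dark_wheel_a_top (a point): middle of the flat top of dark_wheel_a, z up
- dark_wheel_b: cheese wheel with a dark brown herb-coated rind, same shape and size as the pale one (110 mm across, 60 mm high), lying loose in the green crate; origin at the centre of its underside
- dark_wheel_b_top (a point): middle of the flat top of dark_wheel_b, z up
- dark_wheel_c: cheese wheel with a dark brown herb-coated rind with grey patches, same shape and size as the pale one (110 mm across, 60 mm high), lying loose in the green crate; origin at the centre of its underside
- dark_wheel_c_top (a point): middle of the flat top of dark_wheel_c, z up
There are look-alikes about, which are no part of the job. What is shaped like the dark_wheel_a but yellow is not meant.

How it is judged:
On the way, in this order (a step that is already met when the one before it is completed fails the run):
1. the fingertips stay just above the middle of the pale wheel's top for about two seconds (horizontal distance between the grasp point and pale_wheel_top below 0.03 m and z of the grasp point in the frame of pale_wheel_top below 0.075 m and contact force between each of the fingers, the arm and pale_wheel below 0.2 N), for 1.8 s.
2. the red button is pressed down (value of joint red_button above 0.0045 m), for 0.02 s.
At the end, for the whole second after the job is handed in: the red button has been pressed (4.5 mm or more) after the pointing and is out again, the green button is out, all four wheels and the brush lie within 8 mm of where they started, at rest (value of joint each of red_button, green_button below 0.001 m and distance of each of pale_wheel, dark_wheel_a, dark_wheel_b, dark_wheel_c, rind_brush from where it was at the start of the episode below 0.008 m and linear speed of each of pale_wheel, dark_wheel_a, dark_wheel_b, dark_wheel_c below 0.01 m/s); the robot touches nothing.
It fails at once if a wheel is touched (contact force between any of the fingers, the arm and pale_wheel above 0.3 N or contact force between any of the fingers, the arm and dark_wheel_a above 0.3 N or contact force between any of the fingers, the arm and dark_wheel_b above 0.3 N or contact force between any of the fingers, the arm and dark_wheel_c above 0.3 N).
It fails at once if the crate is touched (contact force between any of the fingers, the arm and crate above 0.3 N).
It fails at once if a wheel or the brush is shifted or lifted by more than 8 mm (distance of any of pale_wheel, dark_wheel_a, dark_wheel_b, dark_wheel_c, rind_brush from where it was at the start of the episode above 0.008 m).
It fails at once if the tool hovers low (within about 4 cm) over the middle of a wrong wheel ((horizontal distance between the grasp point and dark_wheel_a_top below 0.03 m and z of the grasp point in the frame of dark_wheel_a_top below 0.06 m) or (horizontal distance between the grasp point and dark_wheel_b_top below 0.03 m and z of the grasp point in the frame of dark_wheel_b_top below 0.06 m) or (horizontal distance between the grasp point and dark_wheel_c_top below 0.03 m and z of the grasp point in the frame of dark_wheel_c_top below 0.06 m)).
It fails at once if the green button is pressed (value of joint green_button above 0.002 m).
It also fails if it takes over 38 s, if anything falls off the work surface, if the arm or the gripper's body presses on something with over 40 N, if the wrist force passes 120 N, or if a joint passes its speed limit or range.

## Working session

There is one attempt and no reset: what is moved stays moved. The work goes in short steps, Python scripts to look and compute and a tool call to move; the robot and the scene stay as the last step left them, time stands still between calls to the robot, and variables do not carry over. Pictures are saved under pics/ and viewed, at most 10 in all, crops included, and the job is handed in when it is done.

Besides the shell and the picture viewer there is one more tool, called in YAML: its name, and indented under it one key for each argument. send_rows: Moves the arm, as the interface text tells. Its arguments: {"type":"object","properties":{"rows":{"type":"array"},"force":{"type":"number"}},"required":["rows"]}

```bash
mkdir -p pics
cat > h.py <<'E'
from station import *
import numpy as np, cv2
def shot(n,f):
    c=camera(n); cv2.imwrite('pics/'+f+'.png',cv2.cvtColor(c['frame'],cv2.COLOR_RGB2BGR)); np.savez('pics/'+f+'.npz',**c); return c
def ray(c,uv,z):
    K=c['camera_matrix'];R=cv2.Rodrigues(np.array(c['rvec'],float))[0];t=np.array(c['tvec'],float).reshape(3)
    d=R.T@np.linalg.inv(K)@np.array([uv[0],uv[1],1.]);o=-R.T@t
    return o+d*(z-o[2])/d[2]
def zpt(c,u,v):
    K=c['camera_matrix'];R=cv2.Rodrigues(np.array(c['rvec'],float))[0];t=np.array(c['tvec'],float).reshape(3)
    return R.T@(np.linalg.inv(K)@np.array([u,v,1.])*c['z_map'][int(v),int(u)]-t)
E
python3 - <<'E'
from h import *
np.set_printoptions(precision=4,suppress=True)
shot('top','top1');shot('scene','scene1')
o=get_obs();print({k:o[k] for k in('time_s','ee_pos','eef_rot','force','grip_width')})
E
```

```text
{'time_s': 0.1, 'ee_pos': array([ 0.2008, -0.5118,  0.2049]), 'eef_rot': array([-3.1406, -0.    ,  0.3738]), 'force': array([-0.2542, -0.5871, -0.4125]), 'grip_width': 0.09336283175777438}
```

View pics/top1.png

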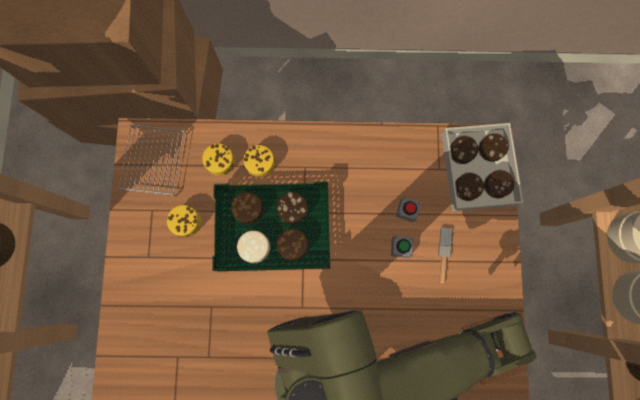

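View pics/scene1.png

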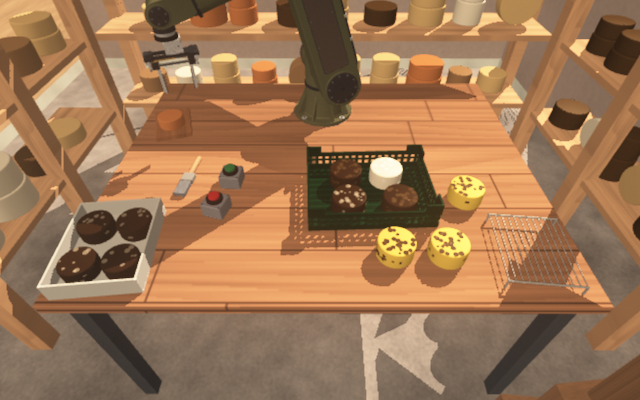

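The top view shows the pale wheel at about (253,247), in the crate corner nearest the robot and to its left. The red button is at (409,208), the green one at (402,245), and the brush at (445,255). Next I'll measure them.

Run:
```python
from h import *
np.set_printoptions(precision=4,suppress=True)
def blob(c,m,roi):
    u0,v0,u1,v1=roi;k=np.zeros(m.shape,np.uint8);k[v0:v1,u0:u1]=m[v0:v1,u0:u1]
    n,l,s,ce=cv2.connectedComponentsWithStats(k);i=1+np.argmax(s[1:,4]);return ce[i],s[i],l==i
for f,rp,rr,rg in(('top1',(225,220,280,275),(395,195,425,220),(390,235,415,258)),('scene1',(360,150,412,195),(198,185,232,210),(218,160,245,178))):
    c=np.load(f'pics/{f}.npz');F=c['frame'];hsv=cv2.cvtColor(F,cv2.COLOR_RGB2HSV);H,S,V=[hsv[...,i].astype(int) for i in range(3)]
    Z=c['z_map']
    for nm,m,roi,z in(('pale',(V>140)&(S<110),rp,.066),('red',((H<8)|(H>172))&(S>150)&(V>70),rr,.068),('green',(H>45)&(H<95)&(S>100)&(V>30),rg,.068)):
        ce,s,mk=blob(c,m.astype(np.uint8),roi)
        P=np.array([zpt(c,u,v) for v,u in zip(*np.where(mk))]); hi=P[P[:,2]>z-.006]
        print(f,nm,ce,s,'ray',ray(c,ce,z),'depth med',np.median(P,0),'top pts mid',len(hi),(hi.min(0)+hi.max(0))/2 if len(hi) else 0, np.ptp(hi,axis=0) if len(hi) else 0)
    if f=='top1':
        for uv in((246,208),(292,206),(292,244)): print('dark',ray(c,uv,.066),zpt(c,*uv))
        for uv in((214,184),(328,183),(329,269),(214,270)): print('corner',ray(c,uv,.095))
        for uv in((446,230),(444,280)):print('brush',ray(c,uv,.02))
```

```text
top1 pale [252.4357 246.2471] [237 231  32  32 785] ray [0.4605 0.2131 0.066 ] depth med [0.4611 0.213  0.0661] top pts mid 719 [0.4147 0.1264 0.8886] [0.1994 0.2816 1.6571]
top1 red [410.314  207.1744] [406 202  10  11  86] ray [ 0.6065 -0.3392  0.068 ] depth med [ 0.6056 -0.3381  0.0723] top pts mid 84 [ 0.6072 -0.3397  0.0717] [0.0357 0.0343 0.0191]
top1 green [403.6022 245.6559] [399 241  11  11  93] ray [ 0.4699 -0.313   0.068 ] depth med [ 0.4689 -0.312   0.0705] top pts mid 84 [ 0.4687 -0.3142  0.0721] [0.0351 0.0372 0.019 ]
dark [0.595  0.2412 0.066 ] [0.5957 0.2419 0.0615]
dark [0.6046 0.0793 0.066 ] [0.6038 0.0791 0.0708]
dark [0.4703 0.0759 0.066 ] [0.4706 0.0761 0.0632]
corner [0.6734 0.3519 0.095 ]
corner [ 0.6833 -0.0464  0.095 ]
corner [ 0.3846 -0.0531  0.095 ]
corner [0.3759 0.3355 0.095 ]
brush [ 0.5332 -0.4763  0.02  ]
brush [ 0.3547 -0.4631  0.02  ]
scene1 pale [384.7429 172.0434] [369 157  34  33 875] ray [0.4945 0.2056 0.066 ] depth med [0.4893 0.206  0.0654] top pts mid 554 [0.9253 0.1312 0.4656] [1.0269 0.2672 0.8112]
scene1 red [213.2162 195.6847] [207 191  13  11 111] ray [ 0.6101 -0.3387  0.068 ] depth med [ 0.6136 -0.3372  0.0719] top pts mid 104 [ 0.6064 -0.3404  0.0696] [0.0442 0.0359 0.0149]
scene1 green [229.     167.4231] [225 164   9   8  52] ray [ 0.4739 -0.3143  0.068 ] depth med [ 0.4795 -0.3131  0.0723] top pts mid 51 [ 0.9498 -0.1642  0.4668] [0.9779 0.3237 0.8089]
```

The pale wheel's top is at (0.461, 0.213, 0.066) and the red button's at (0.606, -0.339, 0.068). Both are in reach and agree with the given heights and sizes. I'll cross high with the jaw shut.

send_rows:
  rows:
    - {"dx": 10, "dy": -12, "dz": 0, "roll": 0, "jaw": 1}
    - {"dx": 21, "dy": -24, "dz": 0, "roll": 0, "jaw": 1}
    - {"dx": 21, "dy": -24, "dz": 0, "roll": 0, "jaw": 1}
    - {"dx": 21, "dy": -24, "dz": 0, "roll": 0, "jaw": 1}
    - {"dx": 21, "dy": -24, "dz": 0, "roll": 0, "jaw": 1}
    - {"dx": 21, "dy": -24, "dz": 0, "roll": 0, "jaw": 1}
    - {"dx": 21, "dy": -24, "dz": 0, "roll": 0, "jaw": 1}
    - {"dx": 21, "dy": -24, "dz": 0, "roll": 0, "jaw": 1}
    - {"dx": 21, "dy": -24, "dz": 0, "roll": 0, "jaw": 1}
    - {"dx": 21, "dy": -24, "dz": 0, "roll": 0, "jaw": 1}
    - {"dx": 21, "dy": -24, "dz": 0, "roll": 0, "jaw": 1}
    - {"dx": 21, "dy": -24, "dz": 0, "roll": 0, "jaw": 1}

```text
time_s: 1.1
ee_pos: [0.3244, -0.1656, 0.2054]
eef_rot: [-3.142, 0.0, 0.373]
force: [0.9, -0.0, -0.3]
grip_width: 0.0172
grip_force: 0.0
```

send_rows:
  rows:
    - {"dx": 22, "dy": -25, "dz": 0, "roll": 0, "jaw": 1}
    - {"dx": 22, "dy": -25, "dz": 0, "roll": 0, "jaw": 1}
    - {"dx": 22, "dy": -25, "dz": 0, "roll": 0, "jaw": 1}
    - {"dx": 22, "dy": -25, "dz": 0, "roll": 0, "jaw": 1}
    - {"dx": 22, "dy": -25, "dz": 0, "roll": 0, "jaw": 1}
    - {"dx": 22, "dy": -25, "dz": 0, "roll": 0, "jaw": 1}
    - {"dx": 22, "dy": -25, "dz": 0, "roll": 0, "jaw": 1}
    - {"dx": 22, "dy": -25, "dz": 0, "roll": 0, "jaw": 1}
    - {"dx": 22, "dy": -25, "dz": 0, "roll": 0, "jaw": 1}
    - {"dx": 22, "dy": -25, "dz": 0, "roll": 0, "jaw": 1}
    - {"dx": 22, "dy": -25, "dz": 0, "roll": 0, "jaw": 1}
    - {"dx": 22, "dy": -27, "dz": 0, "roll": 0, "jaw": 1}

```text
time_s: 2.1
ee_pos: [0.4601, 0.2121, 0.2052]
eef_rot: [3.142, 0.0, 0.374]
force: [-0.0, 0.2, -0.1]
grip_width: 0.0008
grip_force: 0.0
```

Run:
```python
from h import *
shot('wrist','w1');o=get_obs();print(o['ee_pos'],o['eef_rot'],o['qpos'],o['grip_width'])
```

```text
[0.46099294 0.216199   0.20485834] [-3.14052536e+00 -7.41803200e-05  3.75522748e-01] [3.66017084e-01 2.09324945e-01 1.63591537e+00 1.10949408e-03
 1.29628847e+00 1.56098990e+00] 0.00045207704027398825
```

View pics/w1.png

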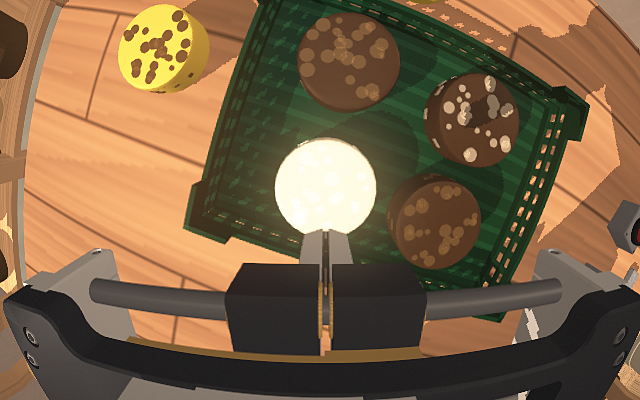

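The wrist view shows the pale wheel at about (325,188), straight ahead of the shut fingertips, with the dark wheels clear to the side. Now I'll lower until the tips are about 30 mm above its top.

send_rows:
  rows:
    - {"dx": -1, "dy": 3, "dz": 6, "roll": 0, "jaw": 1}
    - {"dx": 0, "dy": 0, "dz": 12, "roll": 0, "jaw": 1}
    - {"dx": 0, "dy": 0, "dz": 14, "roll": 0, "jaw": 1}
    - {"dx": 0, "dy": 0, "dz": 14, "roll": 0, "jaw": 1}
    - {"dx": 0, "dy": 0, "dz": 14, "roll": 0, "jaw": 1}
    - {"dx": 0, "dy": 0, "dz": 14, "roll": 0, "jaw": 1}
    - {"dx": 0, "dy": 0, "dz": 12, "roll": 0, "jaw": 1}
    - {"dx": 0, "dy": 0, "dz": 10, "roll": 0, "jaw": 1}
    - {"dx": 0, "dy": 0, "dz": 7, "roll": 0, "jaw": 1}
    - {"dx": 0, "dy": 0, "dz": 4, "roll": 0, "jaw": 1}
    - {"dx": 0, "dy": 0, "dz": 2, "roll": 0, "jaw": 1}
    - {"dx": 0, "dy": 0, "dz": 0, "roll": 0, "jaw": 1}

```text
time_s: 3.15
ee_pos: [0.4601, 0.2072, 0.0964]
eef_rot: [-3.142, 0.0, 0.374]
force: [-0.2, -0.2, -1.1]
grip_width: 0.0004
grip_force: 0.0
```

Run:
```python
from h import *
c=shot('scene','s2');cv2.imwrite('pics/s2c.png',cv2.resize(cv2.cvtColor(c['frame'][100:250,280:480],cv2.COLOR_RGB2BGR),None,fx=3,fy=3));o=get_obs();print(o['ee_pos'],o['force'])
```

```text
[0.46021419 0.20728457 0.09673599] [0.47265357 0.31862184 0.32237836]
```

View pics/s2c.png

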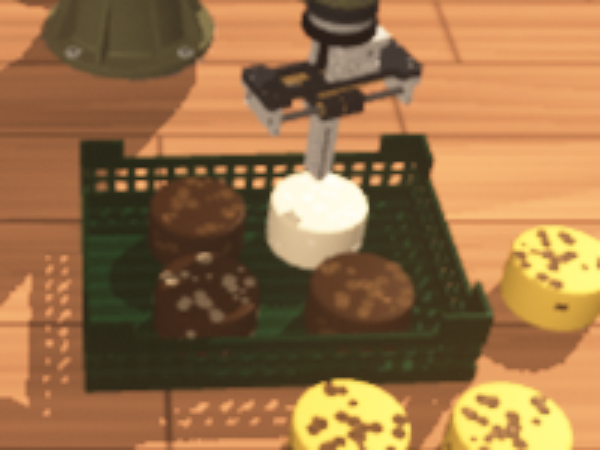

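The scene crop shows the tips over the pale wheel's top at about (320,180), with no contact. I'll nudge 4 mm towards the centre and hold.

send_rows:
  rows:
    - {"dx": 1, "dy": -2}
    - {"dx": 1, "dy": -2}
    - {"dx": 0}
    - {"dx": 0}
    - {"dx": 0}
    - {"dx": 0}
    - {"dx": 0}
    - {"dx": 0}
    - {"dx": 0}
    - {"dx": 0}
    - {"dx": 0}
    - {"dx": 0}

```text
invalid input at $.rows[0]: expected keys dx, dy, dz, roll, jaw
```

send_rows:
  rows:
    - {"dx": 0}
    - {"dx": 0}
    - {"dx": 0}
    - {"dx": 0}
    - {"dx": 0}
    - {"dx": 0}
    - {"dx": 0}
    - {"dx": 0}
    - {"dx": 0}
    - {"dx": 0}
    - {"dx": 0}
    - {"dx": 0}

```text
invalid input at $.rows[0]: expected keys dx, dy, dz, roll, jaw
```

send_rows:
  rows:
    - {"dx": 0}
    - {"dx": 0}
    - {"dx": 0}
    - {"dx": 0}
    - {"dz": -4}
    - {"dz": -10}
    - {"dz": -15}
    - {"dz": -18}
    - {"dz": -18}
    - {"dz": -18}
    - {"dz": -15}
    - {"dz": -7}

```text
invalid input at $.rows[0]: expected keys dx, dy, dz, roll, jaw
```

All keys are required in every row, so nothing moved. Sending again in full.

send_rows:
  rows:
    - {"dx": 1, "dy": -2, "dz": 0, "roll": 0, "jaw": 1}
    - {"dx": 1, "dy": -2, "dz": 0, "roll": 0, "jaw": 1}
    - {"dx": 0, "dy": 0, "dz": 0, "roll": 0, "jaw": 1}
    - {"dx": 0, "dy": 0, "dz": 0, "roll": 0, "jaw": 1}
    - {"dx": 0, "dy": 0, "dz": 0, "roll": 0, "jaw": 1}
    - {"dx": 0, "dy": 0, "dz": 0, "roll": 0, "jaw": 1}
    - {"dx": 0, "dy": 0, "dz": 0, "roll": 0, "jaw": 1}
    - {"dx": 0, "dy": 0, "dz": 0, "roll": 0, "jaw": 1}
    - {"dx": 0, "dy": 0, "dz": 0, "roll": 0, "jaw": 1}
    - {"dx": 0, "dy": 0, "dz": 0, "roll": 0, "jaw": 1}
    - {"dx": 0, "dy": 0, "dz": 0, "roll": 0, "jaw": 1}
    - {"dx": 0, "dy": 0, "dz": 0, "roll": 0, "jaw": 1}

```text
time_s: 4.2
ee_pos: [0.4605, 0.2118, 0.0965]
eef_rot: [-3.142, 0.0, 0.374]
force: [-0.4, 0.7, -0.3]
grip_width: 0.0008
grip_force: 0.0
```

send_rows:
  rows:
    - {"dx": 0, "dy": 0, "dz": 0, "roll": 0, "jaw": 1}
    - {"dx": 0, "dy": 0, "dz": 0, "roll": 0, "jaw": 1}
    - {"dx": 0, "dy": 0, "dz": 0, "roll": 0, "jaw": 1}
    - {"dx": 0, "dy": 0, "dz": 0, "roll": 0, "jaw": 1}
    - {"dx": 0, "dy": 0, "dz": 0, "roll": 0, "jaw": 1}
    - {"dx": 0, "dy": 0, "dz": 0, "roll": 0, "jaw": 1}
    - {"dx": 0, "dy": 0, "dz": 0, "roll": 0, "jaw": 1}
    - {"dx": 0, "dy": 0, "dz": 0, "roll": 0, "jaw": 1}
    - {"dx": 0, "dy": 0, "dz": 0, "roll": 0, "jaw": 1}
    - {"dx": 0, "dy": 0, "dz": 0, "roll": 0, "jaw": 1}
    - {"dx": 0, "dy": 0, "dz": 0, "roll": 0, "jaw": 1}
    - {"dx": 0, "dy": 0, "dz": 0, "roll": 0, "jaw": 1}

```text
time_s: 5.2
ee_pos: [0.4605, 0.2118, 0.0965]
eef_rot: [-3.142, -0.0, 0.374]
force: [0.2, -0.5, 0.5]
grip_width: 0.0001
grip_force: 0.0
```

send_rows:
  rows:
    - {"dx": 0, "dy": 0, "dz": 0, "roll": 0, "jaw": 1}
    - {"dx": 0, "dy": 0, "dz": 0, "roll": 0, "jaw": 1}
    - {"dx": 0, "dy": 0, "dz": 0, "roll": 0, "jaw": 1}
    - {"dx": 0, "dy": 0, "dz": 0, "roll": 0, "jaw": 1}
    - {"dx": 0, "dy": 0, "dz": -4, "roll": 0, "jaw": 1}
    - {"dx": 0, "dy": 0, "dz": -10, "roll": 0, "jaw": 1}
    - {"dx": 0, "dy": 0, "dz": -15, "roll": 0, "jaw": 1}
    - {"dx": 0, "dy": 0, "dz": -18, "roll": 0, "jaw": 1}
    - {"dx": 0, "dy": 0, "dz": -18, "roll": 0, "jaw": 1}
    - {"dx": 0, "dy": 0, "dz": -18, "roll": 0, "jaw": 1}
    - {"dx": 0, "dy": 0, "dz": -15, "roll": 0, "jaw": 1}
    - {"dx": 0, "dy": 0, "dz": -7, "roll": 0, "jaw": 1}

```text
time_s: 6.2
ee_pos: [0.461, 0.212, 0.2043]
eef_rot: [3.142, -0.003, 0.374]
force: [0.4, -0.4, 0.2]
grip_width: 0.0003
grip_force: 0.0
```

Held for over 2 s with no contact. Now across to the red button.

send_rows:
  rows:
    - {"dx": -1, "dy": 10, "dz": 0, "roll": 0, "jaw": 1}
    - {"dx": -3, "dy": 25, "dz": 0, "roll": 0, "jaw": 1}
    - {"dx": -3, "dy": 25, "dz": 0, "roll": 0, "jaw": 1}
    - {"dx": -3, "dy": 25, "dz": 0, "roll": 0, "jaw": 1}
    - {"dx": -3, "dy": 25, "dz": 0, "roll": 0, "jaw": 1}
    - {"dx": -3, "dy": 25, "dz": 0, "roll": 0, "jaw": 1}
    - {"dx": -3, "dy": 25, "dz": 0, "roll": 0, "jaw": 1}
    - {"dx": -3, "dy": 25, "dz": 0, "roll": 0, "jaw": 1}
    - {"dx": -3, "dy": 25, "dz": 0, "roll": 0, "jaw": 1}
    - {"dx": -3, "dy": 25, "dz": 0, "roll": 0, "jaw": 1}
    - {"dx": -3, "dy": 25, "dz": 0, "roll": 0, "jaw": 1}
    - {"dx": -3, "dy": 25, "dz": 0, "roll": 0, "jaw": 1}

```text
time_s: 7.2
ee_pos: [0.5325, -0.0679, 0.2006]
eef_rot: [-3.141, 0.001, 0.374]
force: [1.0, -0.1, -0.1]
grip_width: 0.0006
grip_force: 0.0
```

send_rows:
  rows:
    - {"dx": -3, "dy": 25, "dz": 0, "roll": 0, "jaw": 1}
    - {"dx": -3, "dy": 25, "dz": 0, "roll": 0, "jaw": 1}
    - {"dx": -3, "dy": 25, "dz": 0, "roll": 0, "jaw": 1}
    - {"dx": -3, "dy": 25, "dz": 0, "roll": 0, "jaw": 1}
    - {"dx": -3, "dy": 25, "dz": 0, "roll": 0, "jaw": 1}
    - {"dx": -3, "dy": 25, "dz": 0, "roll": 0, "jaw": 1}
    - {"dx": -3, "dy": 25, "dz": 0, "roll": 0, "jaw": 1}
    - {"dx": -3, "dy": 25, "dz": 0, "roll": 0, "jaw": 1}
    - {"dx": -3, "dy": 25, "dz": 0, "roll": 0, "jaw": 1}
    - {"dx": -3, "dy": 25, "dz": 0, "roll": 0, "jaw": 1}
    - {"dx": -2, "dy": 20, "dz": 0, "roll": 0, "jaw": 1}
    - {"dx": 0, "dy": 9, "dz": 0, "roll": 0, "jaw": 1}

```text
time_s: 8.2
ee_pos: [0.604, -0.3404, 0.1997]
eef_rot: [-3.14, 0.001, 0.372]
force: [-1.0, 1.0, -0.7]
grip_width: 0.0005
grip_force: 0.0
```

Run:
```python
from h import *
shot('wrist','w3');o=get_obs();p=o['ee_pos'];print(p,o['eef_rot'],o['time_s'])
c=np.load('pics/w3.npz');F=c['frame'];K=c['camera_matrix'];R=cv2.Rodrigues(c['rvec'])[0];t=c['tvec'].reshape(3)
h=cv2.cvtColor(F,cv2.COLOR_RGB2HSV).astype(int);m=(((h[...,0]<6)|(h[...,0]>174))&(h[...,1]>170)&(h[...,2]>80)).astype(np.uint8)
n,l,s,ce=cv2.connectedComponentsWithStats(m)
for i in 1+np.argsort(-s[1:,4])[:3]:
    u,v=ce[i];x,y=(u-K[0,2])/K[0,0],(v-K[1,2])/K[1,1];r=np.hypot(x,y)
    d=R.T@np.array([x/r*np.sin(r),y/r*np.sin(r),np.cos(r)]);o_=-R.T@t
    print(ce[i],s[i],o_+d*(.068-o_[2])/d[2])
```

```text
[ 0.60420416 -0.34067639  0.19951437] [-3.14015051e+00  1.51328834e-03  3.71572427e-01] 8.25
[325.47894737 192.08842105] [308 175  35  35 950] [ 0.60867211 -0.33818453  0.068     ]
```

View pics/w3.png

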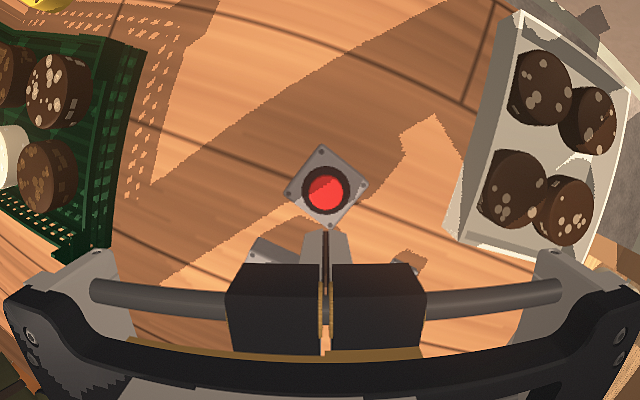

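The wrist view shows the red cap at (325,192), straight ahead of the fingertips. Its ray gives (0.609, -0.338), which agrees with the top view. I'll descend to just above it.

send_rows:
  rows:
    - {"dx": 2, "dy": -1, "dz": 5, "roll": 0, "jaw": 1}
    - {"dx": 1, "dy": 0, "dz": 12, "roll": 0, "jaw": 1}
    - {"dx": 0, "dy": 0, "dz": 15, "roll": 0, "jaw": 1}
    - {"dx": 0, "dy": 0, "dz": 15, "roll": 0, "jaw": 1}
    - {"dx": 0, "dy": 0, "dz": 15, "roll": 0, "jaw": 1}
    - {"dx": 0, "dy": 0, "dz": 15, "roll": 0, "jaw": 1}
    - {"dx": 0, "dy": 0, "dz": 15, "roll": 0, "jaw": 1}
    - {"dx": 0, "dy": 0, "dz": 12, "roll": 0, "jaw": 1}
    - {"dx": 0, "dy": 0, "dz": 8, "roll": 0, "jaw": 1}
    - {"dx": 0, "dy": 0, "dz": 5, "roll": 0, "jaw": 1}
    - {"dx": 0, "dy": 0, "dz": 2, "roll": 0, "jaw": 1}
    - {"dx": 0, "dy": 0, "dz": 0, "roll": 0, "jaw": 1}

```text
time_s: 9.25
ee_pos: [0.6074, -0.3352, 0.0824]
eef_rot: [3.142, -0.0, 0.374]
force: [-0.2, 0.0, 0.1]
grip_width: 0.0007
grip_force: 0.0
```

send_rows:
  rows:
    - {"dx": 0, "dy": 2, "dz": 3, "roll": 0, "jaw": 1}
    - {"dx": 0, "dy": 1, "dz": 4, "roll": 0, "jaw": 1}
    - {"dx": 0, "dy": 0, "dz": 3, "roll": 0, "jaw": 1}
    - {"dx": 0, "dy": 0, "dz": 3, "roll": 0, "jaw": 1}
    - {"dx": 0, "dy": 0, "dz": 2, "roll": 0, "jaw": 1}
    - {"dx": 0, "dy": 0, "dz": 2, "roll": 0, "jaw": 1}
    - {"dx": 0, "dy": 0, "dz": 2, "roll": 0, "jaw": 1}
    - {"dx": 0, "dy": 0, "dz": 1, "roll": 0, "jaw": 1}
    - {"dx": 0, "dy": 0, "dz": 0, "roll": 0, "jaw": 1}
    - {"dx": 0, "dy": 0, "dz": 0, "roll": 0, "jaw": 1}

```text
time_s: 10.08
ee_pos: [0.6089, -0.3385, 0.0658]
eef_rot: [3.14, -0.001, 0.374]
force: [-10.9, 4.4, 25.4]
grip_width: 0.0005
grip_force: 12.7
```

There is 25 N of resistance at z = 0.066, higher than I expected. I'll look before moving on.

Run:
```python
from h import *
c=shot('scene','s4');w=shot('wrist','w4');f=lambda a,k:cv2.resize(cv2.cvtColor(a,cv2.COLOR_RGB2BGR),(400,400),interpolation=2)
cv2.imwrite('pics/p4.png',np.hstack([f(c['frame'][150:230,170:250],5),f(w['frame'][130:290,245:405],2)]));o=get_obs();print(o['ee_pos'],o['eef_rot'],o['force'],o['grip_force'])
```

```text
[ 0.60884951 -0.3385217   0.06579689] [ 3.13958963e+00 -1.10902469e-03  3.73845662e-01] [-11.22331981   3.83453267  25.15673235] 12.688752980902791
```

View pics/p4.png

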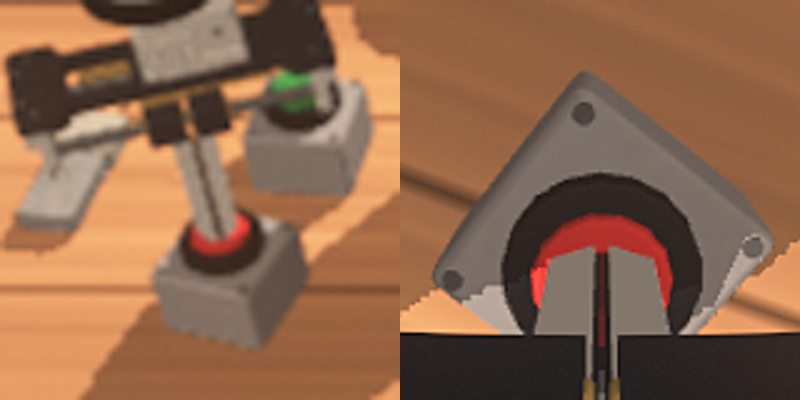

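The tips sit centred on the red cap, which looks flush with the collar; nothing else is in contact. I'll confirm the travel from the depth maps I already have.

Run:
```python
from h import *
for f in('w3','w4'):
    c=np.load(f'pics/{f}.npz');F=c['frame'];K=c['camera_matrix'];R=cv2.Rodrigues(c['rvec'])[0];t=c['tvec'].reshape(3)
    h=cv2.cvtColor(F,cv2.COLOR_RGB2HSV).astype(int);red=((h[...,0]<6)|(h[...,0]>174))&(h[...,1]>170)&(h[...,2]>80)
    roi=np.zeros_like(red);roi[150:262,280:370]=1
    blk=(h[...,2]<60)&roi; 
    for nm,m in(('red',red&roi),('collar',blk)):
        v,u=np.where(m&(c['z_map']>0));x,y=(u-K[0,2])/K[0,0],(v-K[1,2])/K[1,1];r=np.hypot(x,y)+1e-9
        k=np.tan(r)/r;P=(np.c_[x*k,y*k,np.ones_like(x)]*c['z_map'][v,u][:,None]-t)@R
        q=P[np.hypot(P[:,0]-.608,P[:,1]+.338)<.03]
        print(f,nm,len(q),np.percentile(q[:,2],[10,50,90]).round(4) if len(q) else '')
```

```text
w3 red 946 [0.0699 0.0713 0.0723]
w3 collar 164 [0.0603 0.0616 0.2382]
w4 red 730 [0.0628 0.0646 0.0656]
w4 collar 1916 [0.06   0.0614 0.0624]
```

The cap dropped from 71.3 to 64.6 mm, which is its full 6 mm travel within the noise. Now I'll lift away, straight up.

send_rows:
  rows:
    - {"dx": 0, "dy": 0, "dz": -3, "roll": 0, "jaw": 1}
    - {"dx": 0, "dy": 0, "dz": -6, "roll": 0, "jaw": 1}
    - {"dx": 0, "dy": 0, "dz": -10, "roll": 0, "jaw": 1}
    - {"dx": 0, "dy": 0, "dz": -15, "roll": 0, "jaw": 1}
    - {"dx": 0, "dy": 0, "dz": -18, "roll": 0, "jaw": 1}
    - {"dx": 0, "dy": 0, "dz": -20, "roll": 0, "jaw": 1}
    - {"dx": 0, "dy": 0, "dz": -20, "roll": 0, "jaw": 1}
    - {"dx": 0, "dy": 0, "dz": -15, "roll": 0, "jaw": 1}
    - {"dx": 0, "dy": 0, "dz": -8, "roll": 0, "jaw": 1}
    - {"dx": 0, "dy": 0, "dz": 0, "roll": 0, "jaw": 1}
    - {"dx": 0, "dy": 0, "dz": 0, "roll": 0, "jaw": 1}
    - {"dx": 0, "dy": 0, "dz": 0, "roll": 0, "jaw": 1}

```text
time_s: 11.18
ee_pos: [0.6081, -0.3379, 0.176]
eef_rot: [-3.14, 0.001, 0.374]
force: [0.0, -0.0, 0.6]
grip_width: 0.0003
grip_force: 0.0
```

Run:
```python
from h import *
o=get_obs();print(o['ee_pos'],o['force'],o['time_s']);print(hand_in())
```

```text
[ 0.60812665 -0.33787035  0.17602303] [ 0.01605132 -0.01361978  0.6314893 ] 11.1833
the job is handed in; nothing more can be done
None
```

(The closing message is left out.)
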